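Find the loaded bar by its weight

ROBOT

A 7-joint arm with a two-finger parallel gripper is mounted at the origin on a cart in front of the work surface, level with it; the furniture and walls round the work are solid. World frame = base frame: x ahead of the robot, y to its left, z up, the work surface at z = 0. Lengths are in m, angles in rad, forces in N, time in s.
With the tool pointing down it reaches from about 0.4 to 0.85 m from the base axis. Payload 10.4 kg.
Tool frame: the origin (TCP) lies at the very end of the fingers, on their centre line; the grasp point (between the pads) lies r.grasp_offset behind it (r.grasp_offset is the distance from the TCP to the grasp point, in m); z points along the fingers, y is the direction in which the jaws open and shut (so a half turn about z gives the same grasp; the last joint's range is limited). The gripper opens to 87 mm and grips with 3 to 60 N. Pads are 19 mm wide; open, the fingers measure 117 mm over their backs; the gripper's body (75 mm by 190 mm) begins 51 mm behind the grasp point.
Start: joints at [1.177, 0.332, -0.065, 1.46, 0.022, 1.35, -0.088], TCP at [0.226, -0.583, 0.223] pointing down, gripper open.
Joint ranges: [-2.6, 2.6], [-0.5, 2.12], [-1.47, 1.34], [0.16, 2.42], [-1.27, 4.41], [0.06, 2.06], [-2.6, 2.6]. Speed limits (rad/s): [2.22, 2.22, 2.79, 2.79, 3.14, 3.14, 3.14].

INTERFACE

Orientations are given as a unit quaternion [x, y, z, w].
In Python, from bench import read_state, cams, job, r gives the robot as it stands. The module is installed in compiled form; this text tells all that it offers.
- The arm moves only by the tool arm_command, never from a script. Its argument "increments" is a list of rows, each an object of numbers: "gripper": the opening in per cent of the stroke, from 0 (shut) to 100 (fully open); "dx", "dy", "dz": the shift along the tool's x, y, z in m; "spin": the turn about the tool's z in degrees. In form: [{"gripper": .., "dx": .., "dy": .., "dz": .., "spin": ..}, ...]. A call has exactly 8 rows; each row shifts and turns the commanded pose from where the row before left it, along the tool's axes as they then stand; what a row does not reach is not made up. A row lasts 1/8 s, in which the tool goes at most 62.5 mm and 10.7 degrees, less where a joint would pass 70% of its speed; a pose out of reach is approached as far as the arm can. A call with a gripper value outside its range is refused whole. The fingers move at their own pace and stop on an object; "grip_force" is the grip in N (left out, the last holds). Time passes only in rows, so rows that do not move let the fingers close, or fill a call up. It gives the time, the measured TCP pose, the force and the opening at its end, in the units of the state.
- read_state(): the state, without advancing time (a new reading comes with each control period).
- cams.camera(name): name is "scene" or "top" or "wrist"; returns the picture (480x640x3 uint8, red, green, blue); there is no depth.
- cams.camera_info(name): a dict with "K" (3x3 intrinsics, pixels), "rvec" (rotation vector, rad) and "tvec" (3), from world to camera coordinates, as OpenCV has them. Camera axes: x right, y down, z forward; pixel columns grow to the right and rows downward; lengths in m; the calibration is good to about 2 mm. A picture is of the moment at which its call begins: read the wrist's pose just before it. camera_info takes no time and is no camera call; for the wrist camera it gives the pose at the moment of the call.
- job.close_job(): hands the job in, once; it reports no verdict.
The state is a dict: "time": time; "joint_positions": joint angles; "joint_vel": joint speeds; "joint_torque": joint torques, N m; "ee_pos": TCP position; "eef_rot": TCP orientation; "ft_force": force on the tool from outside, world axes, zero at the start; "torque": the same for the moment, N m; "width": finger opening in m.
Only numpy, scipy, OpenCV 4.12 (cv2) and the standard library are available. Lean on these libraries where they do the work, as an engineer would, in place of code of your own. Each camera call takes 0.05 s, during which the arm holds its last target.

TASK

Three sample bars that look alike lie in the rack; one of them has a metal core and is three times as heavy or more. Find it by lifting, and lay it flat and lengthwise in the empty parts tray. Leave the other two lying flat in the rack, set bars down rather than dropping them, and do not disturb the mouse and the tape roll.

Things in the scene. Friction and masses are not known exactly. Their poses are not given: they have to be found in the camera images.
- bar_a: closed square aluminium bar, black end caps, 140 x 54 x 54 mm (50 x 50 between the caps: grip there), all three alike to the eye. Origin: centre of the underside; x along the bar, z up. Starts in a bay of the rack. Exactly one of the three, any of them, has a metal core and weighs 0.54 to 0.78 kg; the others hold foam and weigh 0.14 to 0.19 kg.
- bar_b: as bar_a: same look, size, origin and axes; may be the heavy one or a light one.
- bar_c: as bar_a: same look, size, origin and axes; may be the heavy one or a light one.
- rack: fixed grey plastic storage rack, 160 (x) x 345 (y) mm, its board 10 mm thick; four low ribs along x, 6.5 mm above the board, part it into three bays 109 mm apart along y (bay centres at y = -109, 0, +109 mm). One bar lies in each bay, along the rack's x. Origin: centre of the underside; z up.
- tray: fixed, empty black plastic parts tray, 245 (x) x 157 (y) x 20 mm, open at the top, walls and floor 2 mm thick (inside 236 x 148 mm); origin: centre of the underside; x along its length, z up.
- tray_floor (a point): centre of the tray's inner floor, on its upper face; axes as the tray's.
- mouse: black computer mouse, 52 x 108 x 36 mm, loose bystander on the table; origin at the centre of its underside.
- tape: black tape roll lying flat, 62 mm across, 19 mm high, loose bystander on the table; origin at the centre of its underside.
Things that resemble listed ones, but are neither listed nor needed, are in the scene too. Leave any blue look-alike of the bar_b alone.

How it is judged:
By the outcome, as a careful person would: the job done as asked, in the order asked, and still so for the second after the job is handed in, with the robot touching nothing.
It also fails if it takes over 72 s, if anything falls off the work surface, if the arm or the gripper's body presses on something with over 40 N, if the wrist force passes 120 N, or if a joint passes its speed limit or range.

## Working session

There is one attempt and no reset: what is moved stays moved. The work goes in short steps, Python scripts to look and compute and a tool call to move; the robot and the scene stay as the last step left them, time stands still between calls to the robot, and variables do not carry over. Pictures are saved under pics/ and viewed, and the job is handed in when it is done.

Besides the shell and the picture viewer there is one more tool, called after "Call:" by a JSON object that holds its "name" and its "arguments". arm_command: Moves the arm, as the interface text tells. Its arguments: {"type":"object","properties":{"increments":{"type":"array","items":{"type":"object","properties":{"gripper":{"type":"number"},"dx":{"type":"number"},"dy":{"type":"number"},"dz":{"type":"number"},"spin":{"type":"number"}}}},"grip_force":{"type":"number"}},"required":["increments"]}

```bash
mkdir -p pics; python3 - <<'E'
from bench import read_state, cams, job, r
import cv2
for n in ("scene","top"):
    im=cams.camera(n); cv2.imwrite(f"pics/{n}0.png",im[:,:,::-1])
    i=cams.camera_info(n); print(n,i)
s=read_state(); print(s, r.grasp_offset)
E
```

```text
scene {'K': array([[456.10269158,   0.        , 319.83966547],
       [  0.        , 456.10269158, 237.28831788],
       [  0.        ,   0.        ,   1.        ]]), 'rvec': array([ 0.63759671, -2.30867555,  1.50645504]), 'tvec': array([0.4567804 , 0.10975561, 0.91332555])}
top {'K': array([[481.98231512,   0.        , 321.41507748],
       [  0.        , 481.98231512, 238.82317154],
       [  0.        ,   0.        ,   1.        ]]), 'rvec': array([ 2.15217989, -2.2081655 ,  0.03521274]), 'tvec': array([0.13942881, 0.4844072 , 1.14675634])}
{'time': 0.1, 'joint_positions': array([ 1.17739153,  0.33275642, -0.06468471,  1.46082429,  0.02161222,
        1.34990568, -0.08851378]), 'joint_vel': array([ 0.00068608, -0.00115762, -0.00160388, -0.00141034, -0.00161615,
        0.00145116, -0.00161118]), 'joint_torque': array([ 2.79471358e-03, -6.24548864e+01,  2.56970833e-02, -3.90718675e+01,
       -6.14558347e-02,  3.65431141e-02,  3.33298760e-05]), 'ee_pos': array([ 0.22634317, -0.5822191 ,  0.22188188]), 'eef_rot': array([ 9.82862624e-01,  1.84338558e-01, -1.45253697e-04, -5.81162696e-04]), 'ft_force': array([ 0.88661295, -0.88857654, -0.19254269]), 'torque': array([-0.00370333,  0.03324783, -0.001563  ]), 'width': 0.08688994238873075} 0.0187
```

View pics/top0.png

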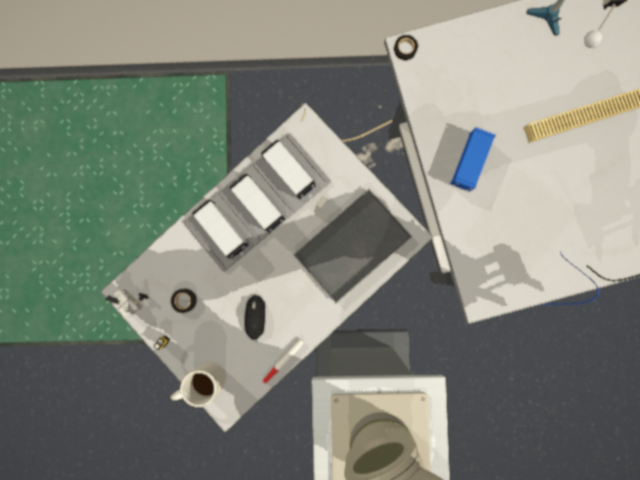

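View pics/scene0.png

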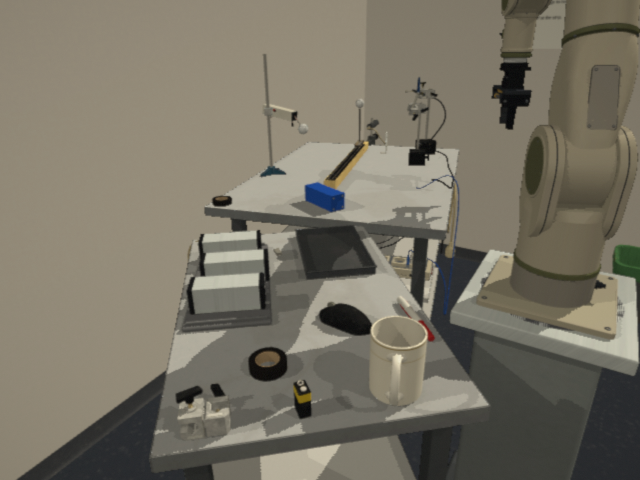

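The top view shows the rack with three bars at about (290,167), (257,202) and (219,229). The tray is at (353,245), the mouse at (255,317) and the tape at (183,300). The blue bar is on the other, higher table.

```bash
cat > h.py <<'E'
import numpy as np, cv2
from bench import read_state, cams, job, r
def cam(n):
    i=cams.camera_info(n); R=cv2.Rodrigues(i["rvec"])[0]; return i["K"],R,i["tvec"]
def ray(c,uv,z):
    K,R,t=c; o=-R.T@t; uv=np.atleast_2d(uv).astype(float)
    d=(np.linalg.inv(K)@np.c_[uv,np.ones(len(uv))].T).T@R
    return o+d*((z-o[2])/d[:,2])[:,None]
def proj(c,P):
    K,R,t=c; p=(R@np.atleast_2d(P).T).T+t; p=p@K.T; return p[:,:2]/p[:,2:]
E
python3 - <<'E'
from h import *
c=cam("top"); K,R,t=c; print("campos",-R.T@t, "scene",-(lambda c:c[1].T@c[2])(cam("scene")))
print("tcp px",proj(c,read_state()["ee_pos"]), proj(c,[0,0,0]))
im=cv2.imread("pics/top0.png"); 
cv2.imwrite("pics/crop0.png",cv2.resize(im[90:350,100:440],None,fx=2.3,fy=2.3,interpolation=cv2.INTER_CUBIC))
hsv=cv2.cvtColor(im,cv2.COLOR_BGR2HSV)
g=cv2.cvtColor(im,cv2.COLOR_BGR2GRAY)
m=(g>195).astype(np.uint8); m[:, :170]=0;m[:130]=0;m[265:]=0;m[:,330:]=0
cs,_=cv2.findContours(m,cv2.RETR_EXTERNAL,cv2.CHAIN_APPROX_NONE)
for k in cs:
    if cv2.contourArea(k)<300: continue
    P=ray(c,k[:,0],0.062)[:,:2]
    rc=cv2.minAreaRect((P*1000).astype(np.float32)); print(cv2.contourArea(k),rc)
m=(g<75).astype(np.uint8); 
cs,_=cv2.findContours(m,cv2.RETR_EXTERNAL,cv2.CHAIN_APPROX_NONE)
for k in cs:
    x,y=k[:,0].mean(0)
    if cv2.contourArea(k)<150 or not(100<x<430 and 130<y<350): continue
    P=ray(c,k[:,0],0.02)[:,:2]
    print("dark",(x,y),cv2.contourArea(k),cv2.minAreaRect((P*1000).astype(np.float32)))
E
```

```text
campos [0.42114758 0.09898968 1.17557501] scene [-0.03181353  0.91159718  0.4720558 ]
tcp px [[691.63922633 359.05893337]] [[380.01708093 442.41978296]]
526.5 ((489.9854431152344, 455.64141845703125), (81.79620361328125, 60.827239990234375), 34.0869140625)
1039.5 ((516.9649047851562, 366.55438232421875), (118.99517059326172, 50.51216506958008), 37.768394470214844)
1027.0 ((576.02587890625, 276.945068359375), (118.85638427734375, 50.11030578613281), 38.86381149291992)
1021.5 ((654.8790893554688, 201.77383422851562), (118.99491882324219, 50.02421951293945), 39.0299186706543)
1006.0 ((686.7776489257812, 172.32568359375), (139.21934509277344, 111.15507507324219), 88.15170288085938)
dark (np.float64(368.1203703703704), np.float64(335.8009259259259)) 822.0 ((250.95289611816406, 21.282508850097656), (45.404727935791016, 183.4149627685547), 0.2677049934864044)
dark (np.float64(254.33684210526314), np.float64(316.8)) 653.5 ((304.92010498046875, 292.0854797363281), (45.121150970458984, 100.15564727783203), 85.74610137939453)
dark (np.float64(183.23880597014926), np.float64(300.23880597014926)) 428.5 ((348.04351806640625, 463.0799865722656), (58.10435104370117, 54.98316955566406), 89.42904663085938)
dark (np.float64(361.78306878306876), np.float64(232.52380952380952)) 1437.0 ((470.7287902832031, 53.45061492919922), (146.92823791503906, 236.08177185058594), 39.485958099365234)
dark (np.float64(229.18691588785046), np.float64(144.9626168224299)) 162.5 ((723.0693969726562, 345.4773864746094), (12.277207374572754, 128.54710388183594), 89.21061706542969)
```

View pics/crop0.png

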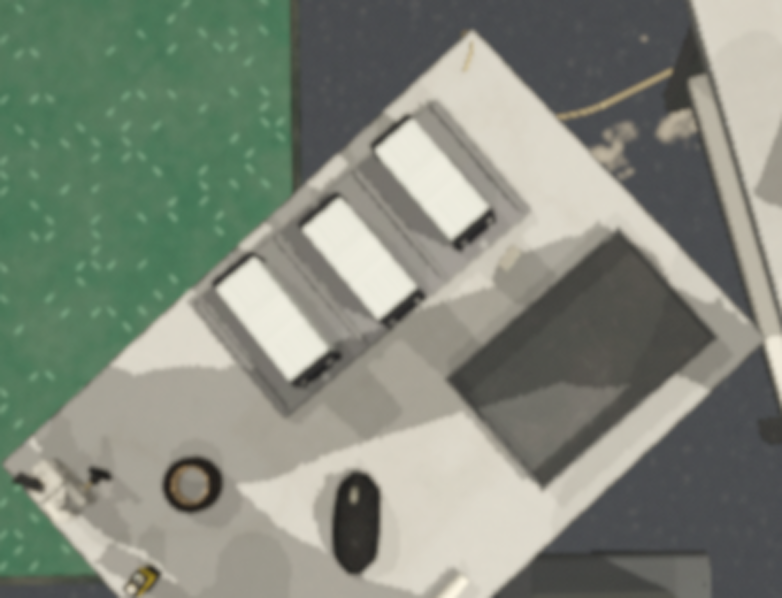

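```bash
python3 - <<'E'
from h import *
ct,cs=cam("top"),cam("scene")
def tri(a,b):
    Pt=ct[0]@np.c_[ct[1],ct[2]]; Ps=cs[0]@np.c_[cs[1],cs[2]]
    X=cv2.triangulatePoints(Pt,Ps,np.array(a,float),np.array(b,float))[:,0]; return X[:3]/X[3]
def blue(f):
    im=cv2.imread(f); h=cv2.cvtColor(im,cv2.COLOR_BGR2HSV); m=cv2.inRange(h,(100,150,60),(130,255,255))
    k=max(cv2.findContours(m,0,2)[0],key=cv2.contourArea); return k[:,0].mean(0), cv2.boundingRect(k)
a,b=blue("pics/top0.png"),blue("pics/scene0.png"); print(a,b,tri(a[0],b[0]))
# table right tape roll
print("right tape",tri((405,47),(222,201)), "table corner", tri((387,40),(205,208)))
print("tray far/near corners z.02",ray(ct,[(369,189),(411,235),(336,302),(294,257)],.02).round(3))
print("rack corners z.01",ray(ct,[(289,134),(329,181),(226,270),(185,222)],.01).round(3))
s=cv2.imread("pics/scene0.png")
cv2.imwrite("pics/scrop0.png",cv2.resize(s[215:340,170:390],None,fx=3.5,fy=3.5,interpolation=cv2.INTER_CUBIC))
for p in [(517,366.5),(576,277),(655,202)]: print(proj(cs,[p[0]/1e3,p[1]/1e3,.062]))
E
```

```text
(array([472.66666667, 159.61904762]), (452, 129, 42, 60)) (array([326.97101449, 197.39130435]), (306, 183, 38, 28)) [ 0.66455709 -0.24361958  0.02104553]
right tape [ 0.95750964 -0.09226278  0.00644323] table corner [ 0.98649182 -0.04854384 -0.00890627]
tray far/near corners z.02 [[ 0.605  0.009  0.02 ]
 [ 0.491 -0.088  0.02 ]
 [ 0.336  0.096  0.02 ]
 [ 0.446  0.194  0.02 ]]
rack corners z.01 [[0.748 0.2   0.01 ]
 [0.629 0.105 0.01 ]
 [0.419 0.36  0.01 ]
 [0.538 0.46  0.01 ]]
[[225.57995147 279.6584494 ]]
[[233.60822537 254.85791365]]
[[229.3038183  235.18773868]]
```

View pics/scrop0.png

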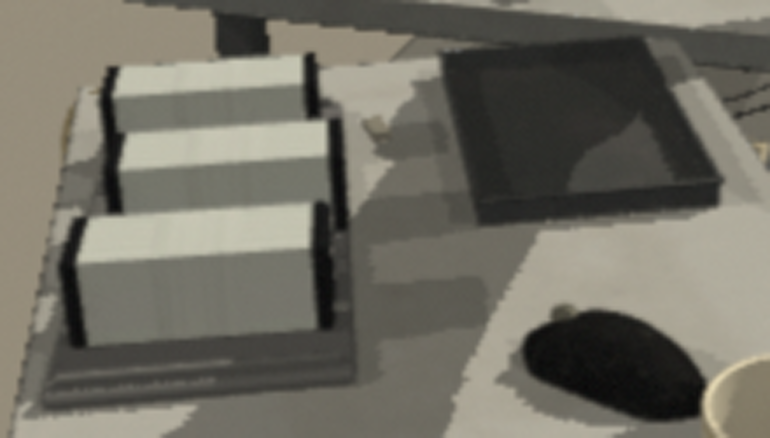

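The tables are level with each other and the bar positions agree across both views. I'll rise, align the tool x axis to 39°, and swing toward the rack.

Call:
{"name": "arm_command", "arguments": {"increments": [{"gripper": 100,"dz": -0.03,"spin": -9},{"gripper": 100,"dz": -0.03,"spin": -8.8},{"gripper": 100,"dx": 0.045,"dy": -0.0185},{"gripper": 100,"dx": 0.045,"dy": -0.0185},{"gripper": 100,"dx": 0.045,"dy": -0.0185},{"gripper": 100,"dx": 0.045,"dy": -0.0185},{"gripper": 100,"dx": 0.045,"dy": -0.0185},{"gripper": 100,"dx": 0.045,"dy": -0.0185}], "grip_force": 35}}

```text
validation failed for argument at $.in...
```

Call:
{"name": "arm_command", "arguments": {"increments": [{"gripper": 100,"dx": 0,"dy": 0,"dz": -0.03,"spin": -9},{"gripper": 100,"dx": 0,"dy": 0,"dz": -0.03,"spin": -8.8},{"gripper": 100,"dx": 0.045,"dy": -0.0185,"dz": 0,"spin": 0},{"gripper": 100,"dx": 0.045,"dy": -0.0185,"dz": 0,"spin": 0},{"gripper": 100,"dx": 0.045,"dy": -0.0185,"dz": 0,"spin": 0},{"gripper": 100,"dx": 0.045,"dy": -0.0185,"dz": 0,"spin": 0},{"gripper": 100,"dx": 0.045,"dy": -0.0185,"dz": 0,"spin": 0},{"gripper": 100,"dx": 0.045,"dy": -0.0185,"dz": 0,"spin": 0}], "grip_force": 35}}

```text
time: 1.1
ee_pos: [0.3667, -0.3247, 0.2824]
eef_rot: [0.943, 0.334, -0.0, -0.0]
ft_force: [0.8, -0.3, 0.4]
width: 0.0868
```

Call:
{"name": "arm_command", "arguments": {"increments": [{"gripper": 100,"dx": 0.05,"dy": -0.02,"dz": 0,"spin": 0},{"gripper": 100,"dx": 0.05,"dy": -0.02,"dz": 0,"spin": 0},{"gripper": 100,"dx": 0.05,"dy": -0.02,"dz": 0,"spin": 0},{"gripper": 100,"dx": 0.05,"dy": -0.02,"dz": 0,"spin": 0},{"gripper": 100,"dx": 0.05,"dy": -0.02,"dz": 0,"spin": 0},{"gripper": 100,"dx": 0.05,"dy": -0.02,"dz": 0,"spin": 0},{"gripper": 100,"dx": 0.05,"dy": -0.02,"dz": 0,"spin": 0},{"gripper": 100,"dx": 0.05,"dy": -0.02,"dz": 0,"spin": 0}]}}

```text
time: 2.1
ee_pos: [0.5767, 0.0513, 0.2823]
eef_rot: [0.943, 0.334, -0.0, 0.0]
ft_force: [1.0, -1.2, 0.8]
width: 0.0869
```

```bash
python3 - <<'E'
from h import *
print(read_state()["ee_pos"])
c=cam("wrist"); im=cams.camera("wrist"); cv2.imwrite("pics/w1.png",im[:,:,::-1])
print(-c[1].T@c[2], c[1][2])
for p in [(517,366.5),(576,277),(655,202)]: print(proj(c,[p[0]/1e3,p[1]/1e3,.062]))
E
```

```text
[0.57670764 0.05125932 0.28230954]
[0.62976873 0.09508339 0.44444522] [-0.19525976 -0.15776197 -0.96797974]
[[19.87568648 51.89525985]]
[[135.65746788  64.08271701]]
[[249.87193957  47.48053227]]
```

View pics/w1.png

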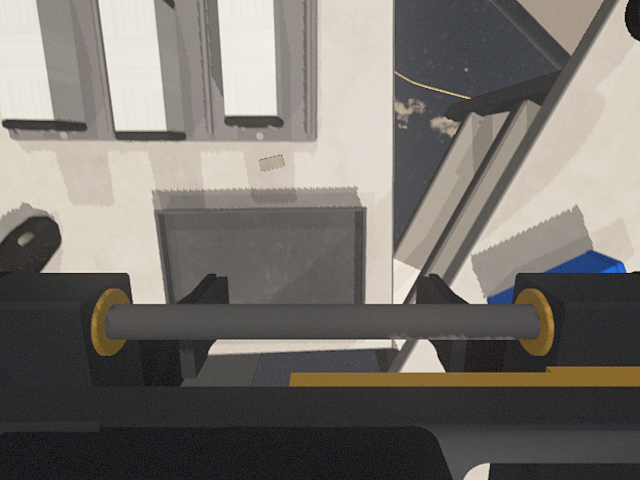

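The wrist picture shows the bars' near ends at (43,125), (148,135) and (253,121), parallel to the image columns. Their projected centres fall on the bars. Next I go above the right-hand bar.

Call:
{"name": "arm_command", "arguments": {"increments": [{"gripper": 100,"dx": 0.039,"dy": -0.017,"dz": 0,"spin": 0},{"gripper": 100,"dx": 0.039,"dy": -0.017,"dz": 0,"spin": 0},{"gripper": 100,"dx": 0.039,"dy": -0.017,"dz": 0,"spin": 0},{"gripper": 100,"dx": 0.039,"dy": -0.017,"dz": 0,"spin": 0},{"gripper": 100,"dx": 0,"dy": 0,"dz": 0.05,"spin": 0},{"gripper": 100,"dx": 0,"dy": 0,"dz": 0.05,"spin": 0},{"gripper": 100,"dx": 0,"dy": 0,"dz": 0.05,"spin": 0},{"gripper": 100,"dx": 0,"dy": 0,"dz": 0,"spin": 0}]}}

```text
time: 3.15
ee_pos: [0.6522, 0.1997, 0.1283]
eef_rot: [0.942, 0.334, -0.004, 0.0]
ft_force: [-0.3, 0.7, 0.6]
width: 0.0867
```

```bash
cat > look.py <<'E'
from h import *
import sys
n=sys.argv[1]
s=read_state(); print(s["ee_pos"],s["ft_force"],s["joint_positions"].round(2))
c=cam("wrist"); im=cams.camera("wrist"); im=im[:,:,::-1].copy(); cv2.imwrite(f"pics/w{n}.png",im)
g=cv2.cvtColor(im,cv2.COLOR_BGR2GRAY)
print("centre line px of jaws (tcp proj to z .062):",proj(c,[s["ee_pos"][0],s["ee_pos"][1],.062]), "up-bar",proj(c,[s["ee_pos"][0]+.06*np.cos(np.radians(39)),s["ee_pos"][1]+.06*np.sin(np.radians(39)),.062]))
im=cams.camera("top")[:,:,::-1]; cv2.imwrite(f"pics/t{n}.png",cv2.resize(im[90:350,100:440],None,fx=2.3,fy=2.3,interpolation=cv2.INTER_CUBIC))
E
python3 look.py 2
```

```text
[0.65216732 0.19965794 0.12827668] [-0.26409892  0.71240517  0.60958317] [ 0.09  0.62 -0.68  1.37  0.38  1.3  -1.49]
centre line px of jaws (tcp proj to z .062): [[323.48216021 255.01980946]] up-bar [[323.66090714 158.49595455]]
```

View pics/w2.png

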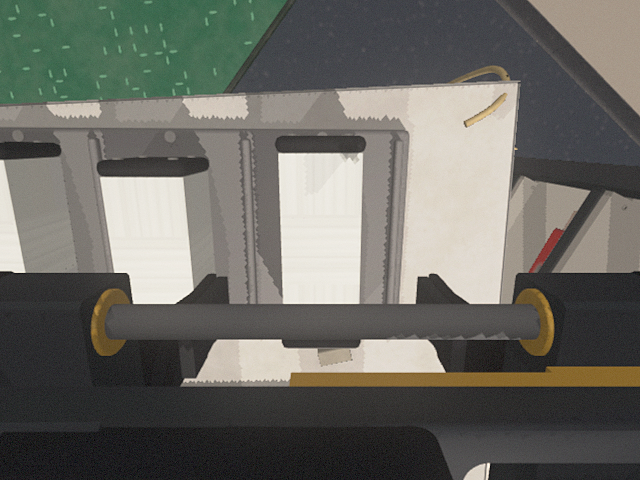

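View pics/t2.png

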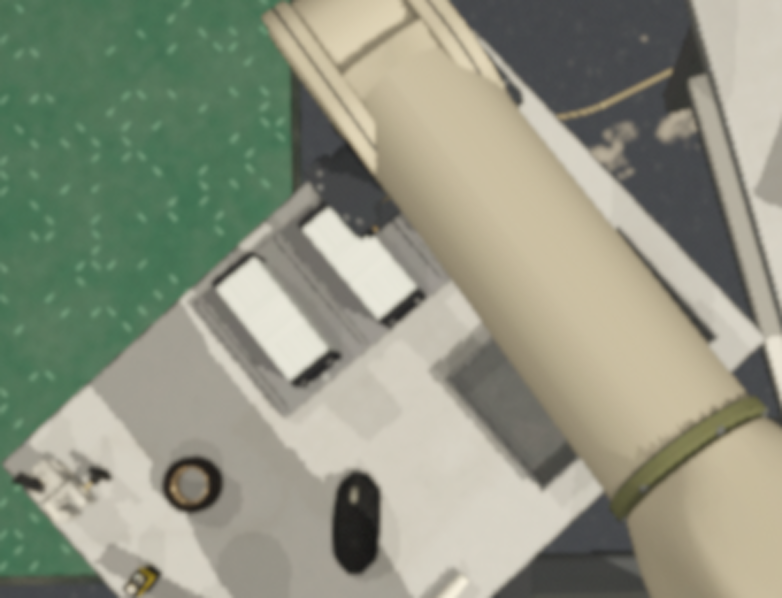

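The wrist picture shows the bar spanning columns 279–363 and rows 137–347. The jaw centre projects to (323,255), so it is centred and I can descend.

Call:
{"name": "arm_command", "arguments": {"increments": [{"gripper": 100,"dx": 0,"dy": 0,"dz": 0.03,"spin": 0},{"gripper": 100,"dx": 0,"dy": 0,"dz": 0.03,"spin": 0},{"gripper": 100,"dx": 0,"dy": 0,"dz": 0.025,"spin": 0},{"gripper": 100,"dx": 0,"dy": 0,"dz": 0.013,"spin": 0},{"gripper": 100,"dx": 0,"dy": 0,"dz": 0,"spin": 0},{"gripper": 100,"dx": 0,"dy": 0,"dz": 0,"spin": 0},{"gripper": 40,"dx": 0,"dy": 0,"dz": 0,"spin": 0},{"gripper": 30,"dx": 0,"dy": 0,"dz": 0,"spin": 0}], "grip_force": 35}}

```text
time: 4.25
ee_pos: [0.6548, 0.2012, 0.0352]
eef_rot: [0.943, 0.334, 0.0, 0.0]
ft_force: [0.4, 0.6, 0.2]
width: 0.0742
```

Call:
{"name": "arm_command", "arguments": {"increments": [{"gripper": 30,"dx": 0,"dy": 0,"dz": 0,"spin": 0},{"gripper": 30,"dx": 0,"dy": 0,"dz": 0,"spin": 0},{"gripper": 30,"dx": 0,"dy": 0,"dz": -0.005,"spin": 0},{"gripper": 30,"dx": 0,"dy": 0,"dz": -0.01,"spin": 0},{"gripper": 30,"dx": 0,"dy": 0,"dz": -0.01,"spin": 0},{"gripper": 30,"dx": 0,"dy": 0,"dz": 0,"spin": 0},{"gripper": 30,"dx": 0,"dy": 0,"dz": 0,"spin": 0},{"gripper": 30,"dx": 0,"dy": 0,"dz": 0,"spin": 0}]}}

```text
time: 5.25
ee_pos: [0.6542, 0.2009, 0.0591]
eef_rot: [0.943, 0.334, -0.0, 0.0]
ft_force: [0.2, 1.1, -1.9]
width: 0.0497
```

```bash
python3 - <<'E'
from h import *
z=[]
for i in range(4):
    s=read_state(); z.append(s["ft_force"]); 
    im=cams.camera("wrist")
cv2.imwrite("pics/w3.png",im[:,:,::-1]);s=read_state()
print(np.array(z+[s["ft_force"]]),s["ee_pos"],s["width"],s["torque"])
E
```

```text
[[ 0.24113523  1.07573298 -1.88490997]
 [-0.19435377 -0.41774038 -2.32485293]
 [-0.10712489  0.10331142 -1.64286274]
 [ 0.70894121 -0.12098929 -0.81612678]
 [ 0.18802717  0.57450741 -1.7829931 ]] [0.65436431 0.20103363 0.05928965] 0.0498870495438305 [-0.02794042  0.019826    0.02849368]
```

View pics/w3.png

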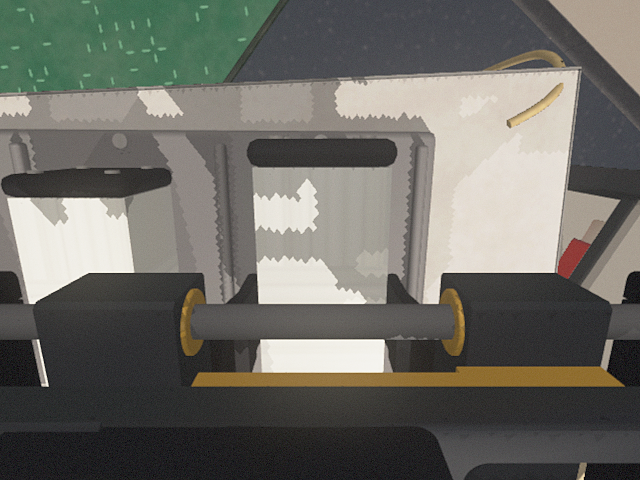

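The bar is lifted clear and gripped at 49.9 mm. The load is about 1.7–2 N, so it is light (the heavy one would be at least 5.3 N). I'll set it down and go on to the middle bar.

Call:
{"name": "arm_command", "arguments": {"increments": [{"gripper": 30,"dx": 0,"dy": 0,"dz": 0.01,"spin": 0},{"gripper": 30,"dx": 0,"dy": 0,"dz": 0.008,"spin": 0},{"gripper": 30,"dx": 0,"dy": 0,"dz": 0.004,"spin": 0},{"gripper": 30,"dx": 0,"dy": 0,"dz": 0.003,"spin": 0},{"gripper": 30,"dx": 0,"dy": 0,"dz": 0,"spin": 0},{"gripper": 30,"dx": 0,"dy": 0,"dz": 0,"spin": 0},{"gripper": 60,"dx": 0,"dy": 0,"dz": 0,"spin": 0},{"gripper": 100,"dx": 0,"dy": 0,"dz": 0,"spin": 0}]}}

```text
time: 6.45
ee_pos: [0.6547, 0.2011, 0.0345]
eef_rot: [0.943, 0.334, 0.0, 0.0]
ft_force: [-0.2, 0.7, 0.6]
width: 0.0563
```

Call:
{"name": "arm_command", "arguments": {"increments": [{"gripper": 100,"dx": 0,"dy": 0,"dz": 0,"spin": 0},{"gripper": 100,"dx": 0,"dy": 0,"dz": 0,"spin": 0},{"gripper": 100,"dx": 0,"dy": 0,"dz": -0.03,"spin": 0},{"gripper": 100,"dx": 0,"dy": 0,"dz": -0.035,"spin": 0},{"gripper": 100,"dx": 0,"dy": 0,"dz": -0.035,"spin": 0},{"gripper": 100,"dx": -0.0066,"dy": -0.054,"dz": 0,"spin": 0},{"gripper": 100,"dx": -0.0066,"dy": -0.054,"dz": 0,"spin": 0},{"gripper": 100,"dx": 0,"dy": 0,"dz": 0,"spin": 0}]}}

```text
time: 7.45
ee_pos: [0.5725, 0.2814, 0.1353]
eef_rot: [0.941, 0.338, 0.0, -0.001]
ft_force: [1.0, -0.2, -0.7]
width: 0.0872
```

```bash
python3 look.py 4
```

```text
[0.57247297 0.281443   0.13529448] [ 0.98080482 -0.20354897 -0.69255322] [ 0.01  0.52 -0.73  1.5   0.36  1.25 -1.65]
centre line px of jaws (tcp proj to z .062): [[323.37738961 252.77277914]] up-bar [[324.28668701 158.977329  ]]
```

View pics/w4.png

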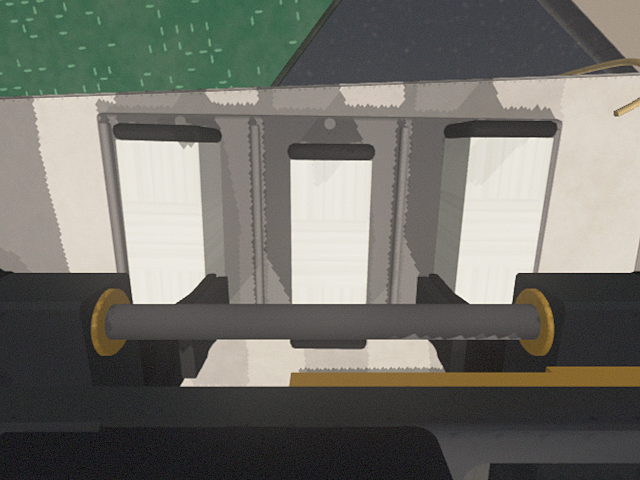

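The middle bar sits at columns 291–372, rows 144–347. The arm was still settling by 5 mm toward its target, so it is centred. Descending.

Call:
{"name": "arm_command", "arguments": {"increments": [{"gripper": 100,"dx": 0,"dy": 0,"dz": 0,"spin": 0},{"gripper": 100,"dx": 0,"dy": 0,"dz": 0.035,"spin": 0},{"gripper": 100,"dx": 0,"dy": 0,"dz": 0.035,"spin": 0},{"gripper": 100,"dx": 0,"dy": 0,"dz": 0.025,"spin": 0},{"gripper": 100,"dx": 0,"dy": 0,"dz": 0.01,"spin": 0},{"gripper": 100,"dx": 0,"dy": 0,"dz": 0,"spin": 0},{"gripper": 100,"dx": 0,"dy": 0,"dz": 0,"spin": 0},{"gripper": 40,"dx": 0,"dy": 0,"dz": 0,"spin": 0}], "grip_force": 35}}

```text
time: 8.55
ee_pos: [0.5768, 0.2769, 0.0306]
eef_rot: [0.943, 0.334, 0.001, 0.0]
ft_force: [-0.4, 0.8, -0.3]
width: 0.0828
```

Call:
{"name": "arm_command", "arguments": {"increments": [{"gripper": 30,"dx": 0,"dy": 0,"dz": 0,"spin": 0},{"gripper": 30,"dx": 0,"dy": 0,"dz": 0,"spin": 0},{"gripper": 30,"dx": 0,"dy": 0,"dz": 0,"spin": 0},{"gripper": 30,"dx": 0,"dy": 0,"dz": -0.005,"spin": 0},{"gripper": 30,"dx": 0,"dy": 0,"dz": -0.01,"spin": 0},{"gripper": 30,"dx": 0,"dy": 0,"dz": -0.01,"spin": 0},{"gripper": 30,"dx": 0,"dy": 0,"dz": 0,"spin": 0},{"gripper": 30,"dx": 0,"dy": 0,"dz": 0,"spin": 0}]}}

```text
time: 9.55
ee_pos: [0.5761, 0.2765, 0.0544]
eef_rot: [0.943, 0.334, -0.0, 0.0]
ft_force: [0.2, 0.0, -5.5]
width: 0.0495
```

```bash
cat > w.py <<'E'
from h import *
import sys
z=[]
for i in range(4):
    s=read_state(); z.append(s["ft_force"]); 
    im=cams.camera("wrist")
cv2.imwrite(f"pics/w{sys.argv[1]}.png",im[:,:,::-1]);s=read_state()
print(np.array(z+[s["ft_force"]])[:,2],s["ee_pos"],s["width"],s["torque"])
E
python3 w.py 5
```

```text
[-5.47183798 -5.824369   -5.28147006 -6.5243159  -6.83398357] [0.57600066 0.27648738 0.05417173] 0.04995755553684302 [-0.06906293 -0.06617989  0.02543937]
```

View pics/w5.png

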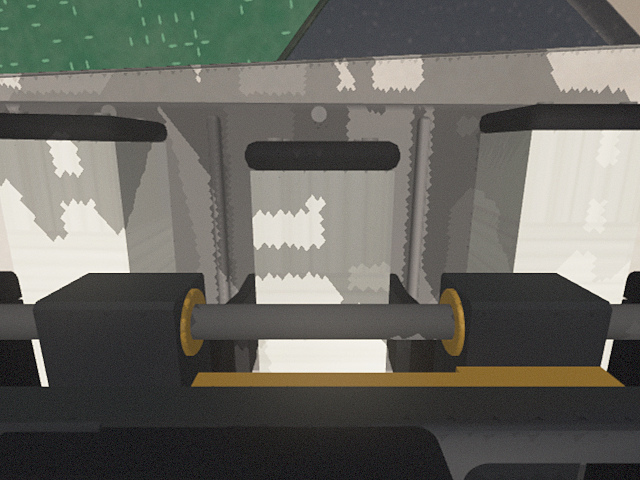

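The load is about 6 N, roughly three times the first bar's, so this is the heavy one. I'll lift it and carry it over the tray.

Call:
{"name": "arm_command", "arguments": {"increments": [{"gripper": 30,"dx": 0,"dy": 0,"dz": -0.03,"spin": 0},{"gripper": 30,"dx": 0,"dy": 0,"dz": -0.04,"spin": 0},{"gripper": 30,"dx": 0,"dy": 0,"dz": -0.03,"spin": 0},{"gripper": 30,"dx": -0.03,"dy": 0.0145,"dz": 0,"spin": 0},{"gripper": 30,"dx": -0.05,"dy": 0.024,"dz": 0,"spin": 0},{"gripper": 30,"dx": -0.05,"dy": 0.024,"dz": 0,"spin": 0},{"gripper": 30,"dx": -0.05,"dy": 0.024,"dz": 0,"spin": 0},{"gripper": 30,"dx": -0.043,"dy": 0.0205,"dz": 0,"spin": 0}]}}

```text
time: 10.75
ee_pos: [0.4693, 0.0511, 0.1544]
eef_rot: [0.943, 0.334, -0.0, 0.0]
ft_force: [0.9, -0.1, -5.0]
width: 0.0497
```

Call:
{"name": "arm_command", "arguments": {"increments": [{"gripper": 30,"dx": 0,"dy": 0,"dz": 0,"spin": -6},{"gripper": 30,"dx": 0,"dy": 0,"dz": 0,"spin": -10},{"gripper": 30,"dx": 0,"dy": 0,"dz": 0,"spin": -10},{"gripper": 30,"dx": 0,"dy": 0,"dz": 0,"spin": -10},{"gripper": 30,"dx": 0,"dy": 0,"dz": 0,"spin": -10},{"gripper": 30,"dx": 0,"dy": 0,"dz": 0,"spin": -10},{"gripper": 30,"dx": 0,"dy": 0,"dz": 0,"spin": -10},{"gripper": 30,"dx": 0,"dy": 0,"dz": 0,"spin": -10}]}}

```text
time: 11.75
ee_pos: [0.4702, 0.0533, 0.1545]
eef_rot: [0.534, 0.845, -0.0, 0.0]
ft_force: [-0.8, 0.1, -5.2]
width: 0.0498
```

Call:
{"name": "arm_command", "arguments": {"increments": [{"gripper": 30,"dx": 0,"dy": 0,"dz": 0,"spin": -10},{"gripper": 30,"dx": 0,"dy": 0,"dz": 0,"spin": -5},{"gripper": 30,"dx": 0,"dy": 0,"dz": 0,"spin": 0},{"gripper": 30,"dx": 0,"dy": 0,"dz": 0.04,"spin": 0},{"gripper": 30,"dx": 0,"dy": 0,"dz": 0.03,"spin": 0},{"gripper": 30,"dx": 0,"dy": 0,"dz": 0.01,"spin": 0},{"gripper": 30,"dx": 0,"dy": 0,"dz": 0,"spin": 0},{"gripper": 30,"dx": 0,"dy": 0,"dz": 0,"spin": 0}]}}

```text
time: 12.75
ee_pos: [0.4713, 0.0532, 0.0758]
eef_rot: [0.422, 0.906, 0.0, 0.001]
ft_force: [0.0, -0.6, -6.0]
width: 0.0492
```

```bash
python3 look.py 6; python3 -c "
from h import *
c=cam('wrist'); s=read_state(); print(s['ft_force'],s['width'],s['eef_rot'])
for a in [[.605,.009,.02],[.491,-.088,.02],[.336,.096,.02],[.446,.194,.02]]: print(proj(c,a))"
```

```text
[0.47131921 0.05319938 0.075767  ] [ 0.04709593 -0.57180543 -5.96787143] [ 0.56  0.24 -0.84  1.98  0.21  1.    0.32]
centre line px of jaws (tcp proj to z .062): [[320.94874298 286.40016743]] up-bar [[440.56241681 288.31180756]]
[ 0.29162771 -1.28852826 -5.68788241] 0.0495996041630936 [4.22469433e-01 9.06376668e-01 2.66676670e-04 9.17720396e-04]
[[428.7181441  426.80869374]]
[[211.64839208 428.22667425]]
[[177.06176454  44.49615893]]
[[456.61393238  35.51979394]]
```

View pics/w6.png

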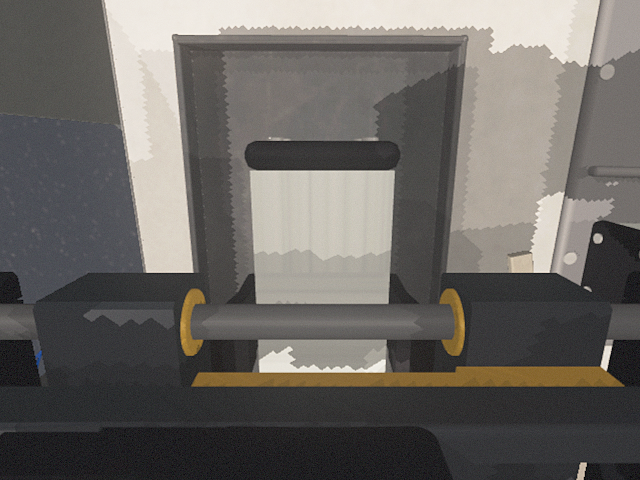

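View pics/t6.png

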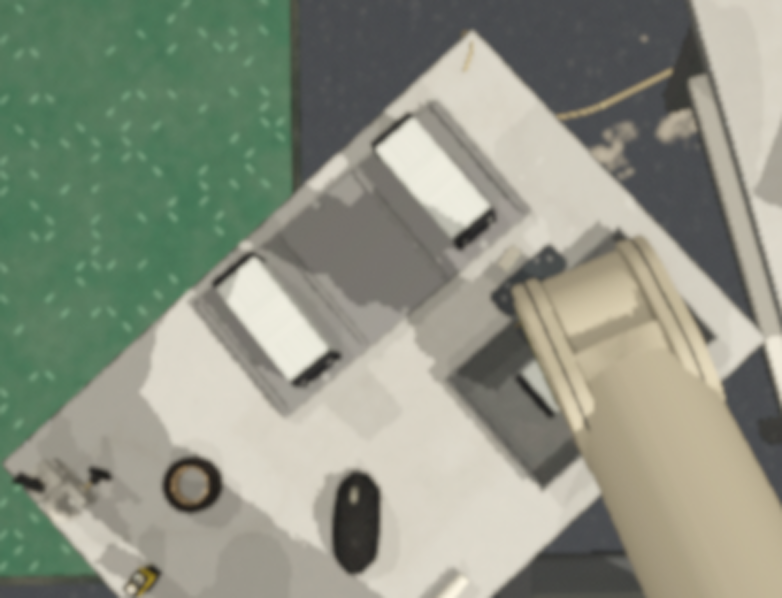

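The wrist picture shows the tray's side walls symmetric about column 320 and the bar centred at column 322, parallel to them. The top view shows the first bar lying back in its bay and the mouse and tape unmoved. Lowering.

Call:
{"name": "arm_command", "arguments": {"increments": [{"gripper": 30,"dx": 0,"dy": 0,"dz": 0.02,"spin": 0},{"gripper": 30,"dx": 0,"dy": 0,"dz": 0.015,"spin": 0},{"gripper": 30,"dx": 0,"dy": 0,"dz": 0.009,"spin": 0},{"gripper": 30,"dx": 0,"dy": 0,"dz": 0.004,"spin": 0},{"gripper": 30,"dx": 0,"dy": 0,"dz": 0.003,"spin": 0},{"gripper": 30,"dx": 0,"dy": 0,"dz": 0.001,"spin": 0},{"gripper": 30,"dx": 0,"dy": 0,"dz": 0,"spin": 0},{"gripper": 30,"dx": 0,"dy": 0,"dz": 0,"spin": 0}]}}

```text
time: 13.85
ee_pos: [0.4707, 0.0531, 0.0234]
eef_rot: [0.422, 0.906, -0.0, 0.0]
ft_force: [-4.7, -0.0, 6.0]
width: 0.05
```

```bash
python3 w.py 7
```

```text
[6.02679611 6.1454186  6.12988174 6.59218105 5.97017674] [0.47068527 0.05314666 0.02337074] 0.04922240618478827 [-0.09915827  0.85221911 -0.0152492 ]
```

The bar is on the floor (12 N change), with a moment suggesting one end landed first, so there is a slight pitch. I'll ease the grip so it settles before opening.

Call:
{"name": "arm_command", "arguments": {"increments": [{"gripper": 30,"dx": 0,"dy": 0,"dz": 0,"spin": 0},{"gripper": 30,"dx": 0,"dy": 0,"dz": 0,"spin": 0},{"gripper": 30,"dx": 0,"dy": 0,"dz": 0.001,"spin": 0},{"gripper": 30,"dx": 0,"dy": 0,"dz": 0,"spin": 0},{"gripper": 30,"dx": 0,"dy": 0,"dz": 0,"spin": 0},{"gripper": 30,"dx": 0,"dy": 0,"dz": 0,"spin": 0},{"gripper": 30,"dx": 0,"dy": 0,"dz": 0,"spin": 0},{"gripper": 30,"dx": 0,"dy": 0,"dz": 0,"spin": 0}], "grip_force": 5}}

```text
time: 15.05
ee_pos: [0.4709, 0.0529, 0.0223]
eef_rot: [0.422, 0.906, -0.0, 0.001]
ft_force: [-3.4, -1.2, 5.2]
width: 0.0503
```

```bash
python3 w.py 8
```

```text
[5.21156976 5.40808763 5.02875197 5.20142042 4.98742631] [0.47091733 0.05282052 0.022323  ] 0.050071852222007746 [-0.32172516  0.66990986  0.03714734]
```

View pics/w8.png

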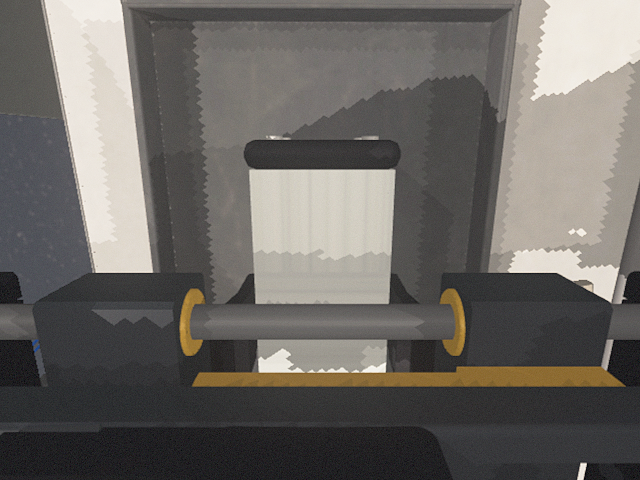

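The bar is resting between the tray walls with about 130 px of clear floor ahead of it. Opening and rising.

Call:
{"name": "arm_command", "arguments": {"increments": [{"gripper": 60,"dx": 0,"dy": 0,"dz": 0,"spin": 0},{"gripper": 75,"dx": 0,"dy": 0,"dz": 0,"spin": 0},{"gripper": 90,"dx": 0,"dy": 0,"dz": 0,"spin": 0},{"gripper": 90,"dx": 0,"dy": 0,"dz": 0,"spin": 0},{"gripper": 90,"dx": 0,"dy": 0,"dz": 0,"spin": 0},{"gripper": 90,"dx": 0,"dy": 0,"dz": -0.02,"spin": 0},{"gripper": 90,"dx": 0,"dy": 0,"dz": -0.04,"spin": 0},{"gripper": 90,"dx": 0,"dy": 0,"dz": -0.05,"spin": 0}]}}

```text
time: 16.25
ee_pos: [0.4699, 0.0534, 0.1335]
eef_rot: [0.422, 0.907, 0.0, -0.0]
ft_force: [1.3, -0.3, 0.7]
width: 0.0783
```

Call:
{"name": "arm_command", "arguments": {"increments": [{"gripper": 90,"dx": 0,"dy": 0,"dz": -0.05,"spin": 0},{"gripper": 90,"dx": 0,"dy": 0,"dz": -0.05,"spin": 0},{"gripper": 90,"dx": -0.045,"dy": 0,"dz": 0,"spin": 0},{"gripper": 90,"dx": -0.045,"dy": 0,"dz": 0,"spin": 0},{"gripper": 90,"dx": -0.045,"dy": 0,"dz": 0,"spin": 0},{"gripper": 90,"dx": -0.04,"dy": 0,"dz": 0,"spin": 0},{"gripper": 90,"dx": 0,"dy": 0,"dz": 0,"spin": 0},{"gripper": 90,"dx": 0,"dy": 0,"dz": 0,"spin": 0}]}}

```text
time: 17.25
ee_pos: [0.5828, -0.0799, 0.2325]
eef_rot: [0.422, 0.907, 0.0, 0.0]
ft_force: [-0.6, 0.6, 0.1]
width: 0.0785
```

```bash
python3 look.py 9; python3 - <<'E'
from h import *
im=cams.camera("scene")[:,:,::-1]; cv2.imwrite("pics/s9.png",im)
E
```

```text
[ 0.58275947 -0.07985651  0.23253635] [-0.59338093  0.55428339  0.12185548] [ 0.67  0.34 -0.77  1.52  0.24  1.38  0.59]
centre line px of jaws (tcp proj to z .062): [[321.27324931 222.82817315]] up-bar [[387.43665608 224.05856023]]
```

View pics/w9.png

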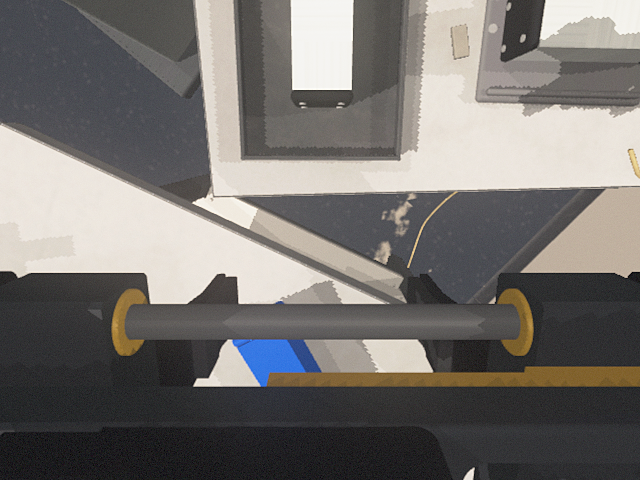

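View pics/t9.png

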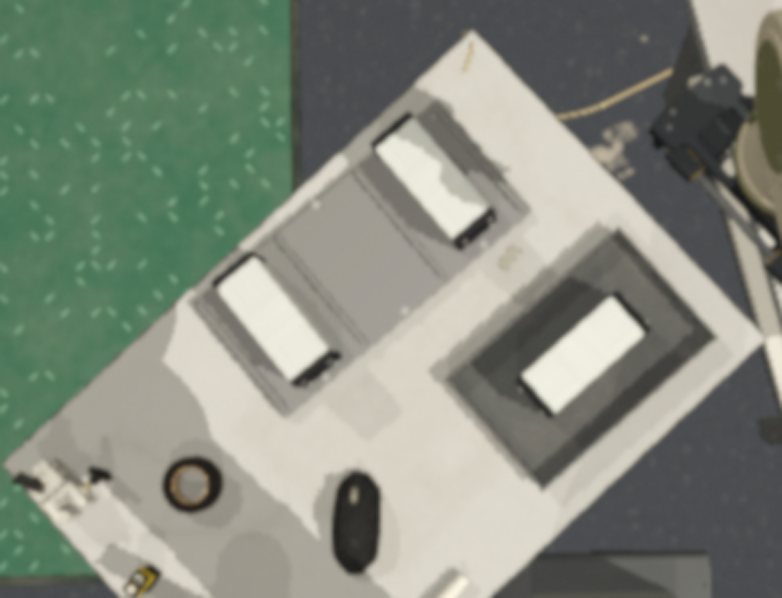

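View pics/s9.png

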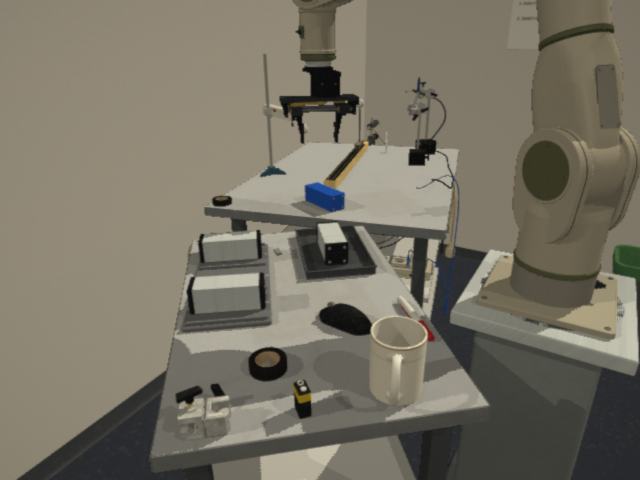

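The top view shows the bar lengthwise in the tray near (583,355), both light bars in their bays, and the mouse and tape at their old pixels. The scene view shows all bars lying flat and the gripper clear of everything. I'll do a quick numeric check and hand in.

```bash
python3 - <<'E'
from h import *
c=cam("top"); im=cams.camera("top"); g=cv2.cvtColor(im,cv2.COLOR_RGB2GRAY)
m=(g>170).astype(np.uint8); w=np.zeros_like(m); w[200:290,305:400]=1
k=max(cv2.findContours(m*w,0,1)[0],key=lambda k: cv2.contourArea(k) if cv2.minAreaRect(k)[0][0]<385 else 0)
print(cv2.minAreaRect((ray(c,k[:,0],.054)[:,:2]*1000).astype(np.float32)))
a=cv2.imread("pics/top0.png",0).astype(int); 
for n,(x,y) in dict(mouse=(254,317),tape=(183,300)).items():
    q=[]
    for G in (a,g.astype(int)):
        s=(G[y-32:y+32,x-25:x+25]<60); q.append(np.argwhere(s).mean(0).round(1))
    print(n,q)
job.close_job(); print("closed",read_state()["time"])
E
```

```text
((472.136962890625, 52.184783935546875), (52.735748291015625, 121.359130859375), 40.027076721191406)
mouse [array([32.5, 25.4]), array([32.6, 25.3])]
tape [array([32., 27.]), array([32., 27.])]
the job is handed in; nothing more can be done
the job is handed in; nothing more can be done
```

The middle bar is the heavy one. It now lies flat and lengthwise in the tray, and I handed the job in at about 17.5 s on the robot's clock.

- **Finding it:** I lifted the right-hand bar first; it pulled about 2 N, so it was light, and I set it back in its bay. The middle bar pulled about 6 N. With only one heavy bar to find, I did not lift the third.
- **Final position:** In the top view the bar is centred at about (0.472, 0.052) against a tray centre of about (0.470, 0.053). It is aligned with the tray to within about 1°.
- **Everything else:** The other two bars lie in their bays, the mouse and tape moved by no more than 0.1 pixel, and the arm is clear of everything.

One thing was off while setting the bar down. It reached the floor 1–2 mm earlier than expected, with a moment of 0.85 N m, probably because one end landed first. I eased the grip to 5 N so it could settle before opening the fingers, though some moment (0.67 N m) remained. After release, the pictures show it flat.

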